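# Hang the splash guard and ready the spatter brush

## Robot

A 6-joint arm with a two-finger parallel gripper is mounted at the origin on the work surface. World frame = base frame: x ahead of the robot, y to its left, z up, the work surface at z = 0. Lengths are in m, angles in rad, forces in N, time in s.
With the tool pointing down it reaches from about 0.35 to 0.925 m from the base axis. Payload 6.4 kg.
Tool frame: the origin (TCP) lies at the very end of the fingers, on their centre line; the grasp point (between the pads) lies 19 mm behind it; z points along the fingers, y is the line along which they close (so a half turn about z gives the same grasp; the last joint's range is limited). The gripper opens to 85 mm and grips with 20 to 120 N. Pads are 22 mm wide; open, the fingers measure 114 mm over their backs; the gripper's body (76 mm by 85 mm) begins 54 mm behind the grasp point. The pads swing forward as they close: fully open they stand 13 mm farther back than shut.
Start: joints at [-1.383, 0.245, 1.558, -0, 1.339, -0.174], TCP at [0.23, -0.608, 0.231] pointing down, gripper open.
Joint ranges: [-3.13, 3.13], [-1.02, 2.26], [0.13, 2.54], [-0.95, 4.09], [0.21, 2.88], [-2.74, 2.74]. Speed limits (rad/s): [2.57, 2.57, 3.14, 3.14, 3.14, 3.14].

## Interface

Orientations are given as a unit quaternion [x, y, z, w].
In Python, from cell import get_obs, camera, camera_info, sign_off gives the robot as it stands.
- The arm moves only by the shell command python3 -m inch 'ROWS' [OPENING] [FORCE]. ROWS is a JSON object of lists of equal length, an entry for each row: "delta_pos": the shift along the tool's x, y, z in mm, a list of three; "yaw": the turn about the tool's z in degrees. A call has 1 to 5 rows; each row is the pose to reach, as a shift and turn from the pose commanded when the call began, along the tool's axes at that moment; what a row does not reach only later rows make up. A row lasts 1/10 s, in which the tool goes at most 50 mm and 8.59 degrees, less where a joint would pass 70% of its speed; a pose out of reach is approached as far as the arm can. A call with a gripper value outside its range is refused whole. OPENING is the finger opening in mm, from 0 to 85.4, set as the call begins (- or left out, the last holds). The fingers move at their own pace and stop on an object; FORCE is the grip in N (left out, the last holds). Time passes only in rows, so rows that repeat a pose let the fingers close. It gives the time, the measured TCP pose, the force, the opening and the grip force at its end, in the units of the state.
- get_obs(): the state, without advancing time (a new reading comes with each control period).
- camera(name): name is "scene" or "side" or "wrist"; returns the picture (480x640x3 uint8, blue, green, red); there is no depth.
- camera_info(name): a dict with "fx", "fy", "cx", "cy" (pixels), "k1" (the pictures are not rectified: a ray, as slopes to the right and down, at radius r is drawn at 1 + k1 r^2 times it, then the intrinsics apply), "cam_to_world" (4x4, takes a point from camera to world coordinates). Camera axes: x right, y down, z forward; pixel columns grow to the right and rows downward; lengths in m; the calibration is good to about 2 mm. A picture is of the moment at which its call begins: read the wrist's pose just before it. camera_info takes no time and is no camera call; for the wrist camera it gives the pose at the moment of the call.
- sign_off(): hands the job in; it is judged then, once.
The state is a dict: "time_s": time; "qpos": joint angles; "dq": joint speeds; "effort": joint torques, N m; "tool_pos": TCP position; "eef_rot": TCP orientation; "ft_force": force on the tool from outside, world axes, zero at the start; "torque": the same for the moment, N m; "gripper_width": finger opening in m; "finger_force": force on a finger pad.
Only numpy, scipy, OpenCV 4.12 (cv2) and the standard library are available. Lean on these libraries where they do the work, as an engineer would, in place of code of your own. Each camera call takes 0.05 s, during which the arm holds its last target. There are 200 camera calls.

## Task

Get ready to spatter paint on the panel: first take the blue splash guard by its wooden tab, hang it astride the middle of the steel rail so that it shields the paint bottles, and let go of it. Then draw the red-handled brush out of its leaning holder, turn it level and finish while holding it there, still in the gripper, with its bristle head over the panel in the white tray and the whole brush raised about 15 to 25 cm above the table, touching nothing else. Do not knock or shift the loose paint bottles and the paint pot.

Things in the scene. Friction and masses are not known exactly. Their poses are not given: they have to be found in the camera images.
- guard: Blue rigid tent-shaped splash guard (loose, 160 g), 120 mm long along its x, standing on two splayed 4 mm panels, feet 76 mm apart outside (along y). Origin: centre of its underside, z up. Ridge cap 26 mm wide, top 92 mm up. Open below and at both ends: 18 mm clear under the cap, about 65 mm at the lower edges. Either way round will do.
- guard_tab (a point): Grip point in the middle of the guard's upright wooden tab (60 mm along x, 12 mm thick along y, standing on the cap from 92 to 126 mm up, free on both sides). The point is 114 mm above the guard's underside, 22 mm above the cap's top.
- guard_ridge (a point): Middle of the underside of the guard's ridge cap, 86 mm above the guard's underside; this face rests on the bar when the guard hangs.
- rail: Fixed steel rail: a level round bar of 12 mm diameter along its x, 260 mm long between two posts of 16 mm diameter (feet 56 mm across). Origin on the table under the bar's middle. The bar's centre line is 150 mm above the table. The tray is on its -y side, the paint bottles on its +y side.
- rail_mid (a point): Middle of the rail's bar, on its centre line, 150 mm above the table; x along the bar.
- holder: Fixed dark wooden brush holder: base 120 x 80 mm, 12 mm thick, with a wooden sleeve leaning 45 degrees from vertical towards the holder's +x. Origin: at table level under the sleeve. The sleeve's bore is 16 x 14 mm and 64 mm deep, closed at the bottom.
- holder_mouth (a point): Centre of the bore's open upper end.
- brush: Loose spatter brush (70 g), 247 mm long, in the holder bristles up, leaning 45 degrees (+-3); draws out along its x. x: along the handle, foot to bristles. Origin: grip point, handle's centre line, 115 mm from the foot, near the centre of mass, 50 mm clear of the sleeve. Red handle 14 mm (y) by 12 mm (z). In the holder y is level and z points up and back: close along y, tool tilted 45 degrees.
- brush_foot (a point): Foot end of the brush's handle, 115 mm from the brush's origin along -x. In the holder it stands at the bottom of the bore, 64 mm deep, with 2 mm of play.
- brush_head (a point): Middle of the bristle head (up to 32 mm across), 105 mm from the brush's origin along +x. The head spans 78 to 132 mm from the origin; the brass ferrule below it, 24 mm across, begins at 58 mm.
- tray: Fixed white open tray, 190 mm along its x by 270 mm along its y, rim 32 mm high, with a paint-flecked white panel 150 x 230 mm lying in it. Origin: centre of its underside.
- panel_mid (a point): Middle of the panel's top face, 16 mm above the table; x and y as the tray's.
- bottle0: Loose red paint bottle, 36 mm across, 95 mm tall, beyond the rail from the tray. Origin: centre of its underside.
- bottle1: Loose yellow paint bottle, the same size, beyond the rail.
- bottle2: Loose green paint bottle, the same size, beyond the rail.
- paint_pot: Loose squat amber paint pot with white lid, 60 mm across, 50 mm tall, between the tray and the robot beside the guard. Origin: centre of its underside.

How it is judged:
On the way, in this order (a step that is already met when the one before it is completed fails the run):
1. the splash guard hangs astride the rail, let go (x of guard_ridge in the frame of rail_mid between -0.05 and 0.05 m and y of guard_ridge in the frame of rail_mid between -0.015 and 0.015 m and z of guard_ridge in the frame of rail_mid between 0 and 0.015 m and angle between the x axis of guard and the x axis of rail, either way round below 0.2 rad and angle between guard's own z axis and vertical below 0.3 rad and contact force between guard and rail above 0.3 N and contact force between the fingers and guard below 0.1 N), for 0.2 s.
2. the brush is drawn clear of the holder in the gripper (contact force between the fingers and brush above 1 N and contact force between brush and holder below 0.1 N and distance between brush_foot and holder_mouth below 0.3 m and height (world z) of brush_foot above 0.085 m), for 0.1 s.
At the end, for the whole second after the job is handed in: Guard astride the bar: ridge on it within 50 mm of its middle, along it within 0.2 rad, upright within 0.3 rad, still, let go. Brush gripped, touching nothing else, still, level within 15 degrees, head centre over the panel (75 mm along x, 115 mm along y) 0.12 to 0.35 m up, foot above 0.12 m (all of step 1 and linear speed of each of guard, brush below 0.05 m/s and contact force between the fingers and brush above 1 N and contact force between brush and holder below 0.1 N and contact force between brush and tray below 0.1 N and contact force between brush and rail below 0.1 N and contact force between brush and guard below 0.1 N and contact force between brush and bottle0 below 0.1 N and contact force between brush and bottle1 below 0.1 N and contact force between brush and bottle2 below 0.1 N and contact force between brush and paint_pot below 0.1 N and angle between brush's own x axis and vertical between 1.31 and 1.83 rad and x of brush_head in the frame of panel_mid between -0.075 and 0.075 m and y of brush_head in the frame of panel_mid between -0.115 and 0.115 m and height (world z) of brush_head between 0.12 and 0.35 m and height (world z) of brush_foot above 0.12 m and angular speed of brush below 0.4 rad/s); the arm keeps its last pose, push and grip.
It fails at once if a paint bottle or the pot is shifted by more than 20 mm or tipped (distance of any of bottle0, bottle1, bottle2, paint_pot from where it was at the start of the episode above 0.02 m or angle between any of bottle0, bottle1, bottle2, paint_pot's own z axis and vertical above 0.35 rad).
It also fails if it takes over 64 s, if anything falls off the work surface, if the arm or the gripper's body presses on something with over 40 N, if the wrist force passes 120 N, or if a joint passes its speed limit or range.

## Working session

There is one attempt and no reset: what is moved stays moved. The work goes in short steps, Python scripts to look and compute and a shell command to move; the robot and the scene stay as the last step left them, time stands still between calls to the robot, and variables do not carry over. Pictures are saved under pics/ and viewed, at most 12 in all, crops included, and the job is handed in when it is done.

```bash
ls; mkdir -p pics
python3 - <<'E'
from cell import *
import cv2,json
for n in ("scene","side","wrist"):
    i=camera_info(n); cv2.imwrite(f"pics/{n}0.png",camera(n)); print(n,{k:(v if not hasattr(v,'tolist') else v.tolist()) for k,v in i.items()})
o=get_obs();print(o)
E
```

```text
pics
scene {'fx': 604.4439970253746, 'fy': 604.4439970253746, 'cx': 320.6496575623328, 'cy': 239.5488971594583, 'k1': -0.02588672753171811, 'cam_to_world': [[-0.3579675050612257, 0.6331743790297, -0.6862575836088045, 1.567313451476174], [0.9336690897763106, 0.23405554902499937, -0.2710720029196705, 0.43161502177993966], [-0.011013451616871311, -0.7377724620172266, -0.6749596270685551, 1.145769810825175], [0.0, 0.0, 0.0, 1.0]]}
side {'fx': 443.37706216697615, 'fy': 443.37706216697615, 'cx': 319.640090945229, 'cy': 241.79534030414163, 'k1': -0.11210306466195236, 'cam_to_world': [[-0.9939963487235074, -0.0844561658720637, 0.06955871455487177, 0.453343146158686], [-0.10849595385607733, 0.6786846679490386, -0.7263716331794373, 0.7147415618284256], [0.01413813004592927, -0.7295575902813249, -0.6837732341512871, 0.744702766051978], [0.0, 0.0, 0.0, 1.0]]}
wrist {'fx': 347.3329955594284, 'fy': 347.3329955594284, 'cx': 318.8190376863582, 'cy': 239.4896732900762, 'k1': 0.013345404858265023, 'cam_to_world': [[0.35397895756222597, -0.8923476527310361, -0.28002600641470504, 0.3017380734187725], [-
[... 215 characters left out ...]
pos': array([-1.38311393e+00,  2.45635498e-01,  1.55873375e+00,  1.23214440e-05,
        1.33869800e+00, -1.74112173e-01]), 'dq': array([-5.59221172e-05, -2.35478785e-03, -2.88424951e-03,  4.00530719e-04,
        1.03084297e-03, -1.75401212e-03]), 'effort': array([-5.44499235e-04, -4.29987752e+01, -3.26550472e+01, -1.64812786e-04,
        3.56671633e-03,  4.51569491e-06]), 'tool_pos': array([ 0.2299902 , -0.60749732,  0.23044521]), 'eef_rot': array([ 9.83682645e-01,  1.79910840e-01,  9.91766228e-07, -7.37316908e-04]), 'ft_force': array([ 0.69262084, -0.48358666,  0.20537699]), 'torque': array([ 0.00012986,  0.02117207, -0.0033786 ]), 'finger_force': 0.0, 'gripper_width': 0.08562672734937161}
```

View pics/scene0.png

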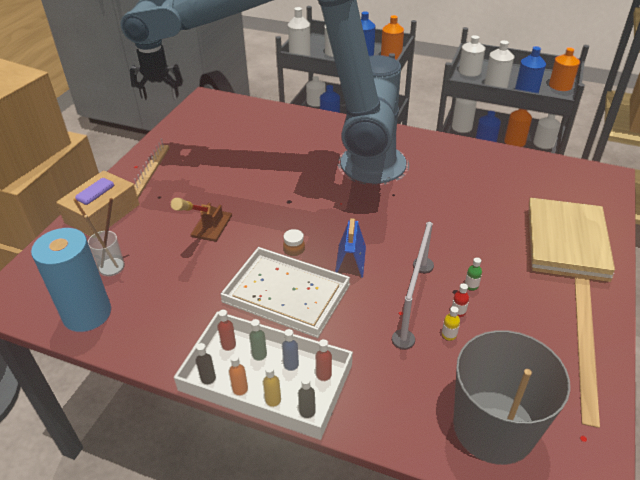

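View pics/side0.png

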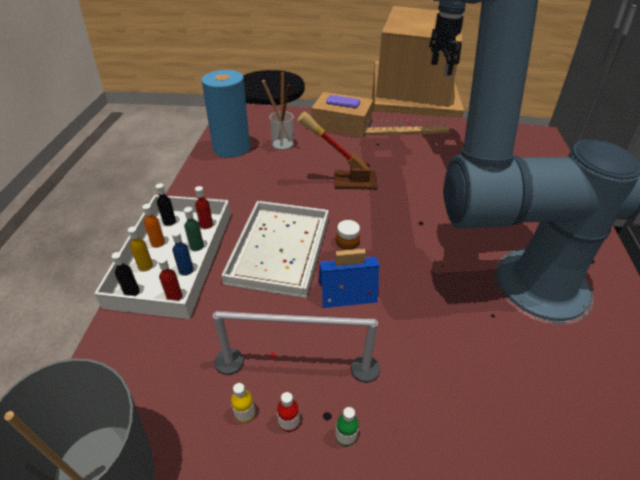

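The scene shows the guard at about (351,250), with its tab near (352,230). The rail runs from (430,226) to (408,300), and the brush head is at (180,205) with its handle reaching about (215,215). The tray is at (287,290). In the side view the tab is at (350,257), the bar runs (217,316)-(375,323), and the brush runs from its head at (312,125) to the sleeve at (362,168). Next I'll enlarge these areas to pick points more accurately.

```bash
cat > h.py <<'E'
import numpy as np,cv2
from cell import *
def ray(n,p,info=None):
    i=info or camera_info(n); T=np.array(i["cam_to_world"])
    K=np.array([[i["fx"],0,i["cx"]],[0,i["fy"],i["cy"]],[0,0,1]])
    u=cv2.undistortPoints(np.array([[p]],float),K,np.array([i["k1"],0,0,0.]))[0,0]
    d=T[:3,:3]@[u[0],u[1],1]; return T[:3,3],d/np.linalg.norm(d)
def tri(*rays):
    A=sum(np.eye(3)-np.outer(d,d) for c,d in rays); b=sum((np.eye(3)-np.outer(d,d))@c for c,d in rays)
    x=np.linalg.solve(A,b); return x,max(np.linalg.norm(np.cross(x-c,d)) for c,d in rays)*1000
def plane(r,z): c,d=r; return c+d*(z-c[2])/d[2]
E
python3 - <<'E'
import cv2,numpy as np
s=cv2.imread('pics/scene0.png');d=cv2.imread('pics/side0.png')
def c(im,x,y): # 100x75 -> 400x300
    return cv2.resize(im[y:y+75,x:x+100],(400,300),interpolation=cv2.INTER_CUBIC)
cv2.imwrite('pics/c0.png',np.vstack([np.hstack([c(s,150,180),c(s,320,210)]),np.hstack([c(d,290,105),c(d,305,235)])]))
E
```

```text
(no output)
```

View pics/c0.png

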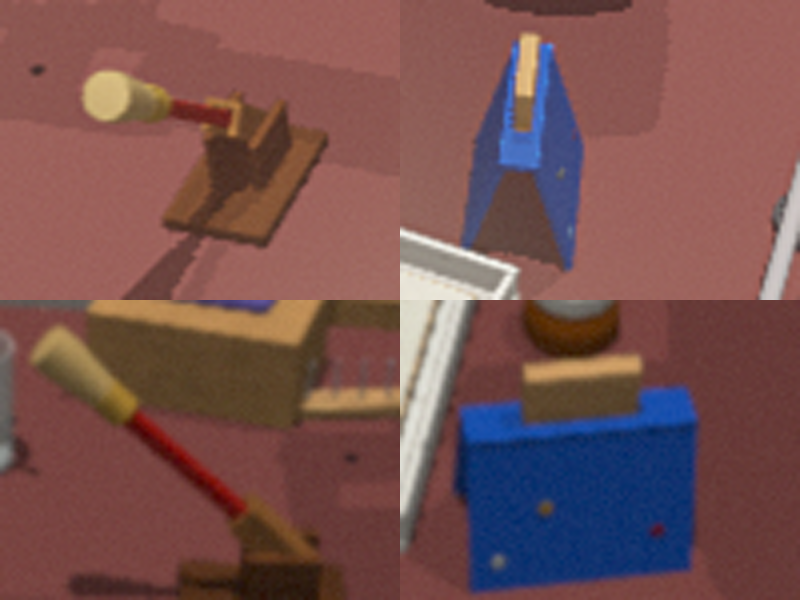

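The crops give these full-picture pixels:

| Feature | Scene | Side |
|---|---|---|
| Tab top, near end | (351,234) | (336,253) |
| Tab top, far end | (353,219) | (365,251) |
| Brush, ferrule joint | (192,206) | (323,133) |
| Brush, mouth | (207.5,209) | (350,158) |
| Brush, head tip | (177,204) | (302.5,116) |

Run:
```python
from h import *
np.set_printoptions(precision=4,suppress=True)
P=dict(tabnear=((351,234.25),(336,252.75)),tabfar=((352.75,219),(365.25,250.75)),ferr=((192,206),(323,133)),mouth=((207.5,209.25),(350,158)),tip=((176.75,204.25),(302.5,116)),railA=((408,300),(217,316)),railB=((430,226),(375,323)))
R={k:tri(ray('scene',a),ray('side',b)) for k,(a,b) in P.items()}
for k,v in R.items(): print(k,*v)
for n,ps in (('scene',[(264,250),(348,290),(311,328),(223,292)]),('side',[(262,204),(328,208),(298,292),(227,283)])):
  for p in ps: print(n,plane(ray(n,p),.032))
for n,ps in (('scene',(475,262)),('scene',(463,288)),('scene',(453,311))):print(plane(ray(n,ps),.09))
print('pot',plane(ray('scene',(293,237)),.05))
```

```text
tabnear [0.4812 0.0846 0.1235] 1.5134620692594605
tabfar [0.4229 0.0699 0.1225] 0.9160769308152755
ferr [ 0.5513 -0.3296  0.1543] 2.7641010717074272
mouth [ 0.4748 -0.3369  0.0799] 1.171326950591428
tip [ 0.6057 -0.3334  0.1993] 1.6576477399137557
railA [0.6665 0.2809 0.1443] 0.5201325797755746
railB [0.4028 0.2661 0.144 ] 3.4274838428421543
scene [ 0.5264 -0.1434  0.032 ]
scene [0.5857 0.1154 0.032 ]
scene [0.731  0.0735 0.032 ]
scene [ 0.7011 -0.1753  0.032 ]
side [ 0.6893 -0.166   0.032 ]
side [ 0.5183 -0.1709  0.032 ]
side [0.5542 0.1164 0.032 ]
side [0.7088 0.1104 0.032 ]
[0.4381 0.3964 0.09  ]
[0.5358 0.3857 0.09  ]
[0.615  0.3783 0.09  ]
pot [ 0.4696 -0.0822  0.05  ]
```

```bash
cat >> h.py <<'E'
from scipy.spatial.transform import Rotation as Ro
def go(x,y,z,yaw):
    """print tool-frame mm shift and yaw deg to reach TCP x,y,z with tool x at world heading yaw (tool down)"""
    o=get_obs(); R=Ro.from_quat(o["eef_rot"]).as_matrix(); d=R.T@(np.array([x,y,z])-o["tool_pos"])*1000
    h=np.degrees(np.arctan2(R[1,0],R[0,0])); t=-((yaw-h+90)%180-90)
    print("t",round(o["time_s"],2),"tcp",o["tool_pos"].round(4),"head",round(h,1),"q6",round(o["qpos"][5],2),"delta",d.round(1),"yaw",round(t,1))
E
python3 -c "
from h import *
go(.42,-.35,.33,14);go(.452,.077,.29,14)"
```

```text
t 0.15 tcp [ 0.23   -0.6075  0.2304] head 20.7 q6 -0.17 delta [ 268.9 -173.7  -99.2] yaw 6.7
t 0.15 tcp [ 0.23   -0.6075  0.2304] head 20.7 q6 -0.17 delta [ 449.9 -561.7  -58.6] yaw 6.7
```

```bash
python3 -m inch '{"delta_pos":[[40,-26,-18],[80,-52,-36],[120,-78,-54],[160,-104,-72],[200,-130,-90]],"yaw":[2,4,6,6.7,6.7]}' && python3 -c "
from h import *
go(.42,-.3,.33,14);go(.452,.077,.29,14)"
```

```text
time_s: 0.65
tool_pos: [0.3691, -0.4175, 0.3199]
eef_rot: [0.993, 0.122, -0.0, -0.0]
ft_force: [0.4, -0.2, 0.3]
gripper_width: 0.0855
finger_force: 0.0
t 0.65 tcp [ 0.3691 -0.4175  0.3199] head 14.0 q6 0.28 delta [  77.8 -101.7  -10. ] yaw -0.0
t 0.65 tcp [ 0.3691 -0.4175  0.3199] head 14.0 q6 0.28 delta [ 200.1 -459.7   30.1] yaw -0.0
```

```bash
python3 -m inch '{"delta_pos":[[18,-40,0],[36,-80,0],[54,-120,0],[72,-160,0],[90,-200,0]],"yaw":[0,0,0,0,0]}' && python3 -m inch '{"delta_pos":[[18,-40,0],[36,-80,0],[54,-120,0],[72,-160,0],[90,-200,10]],"yaw":[0,0,0,0,0]}' && python3 -m inch '{"delta_pos":[[10,-30,10],[20,-60,20],[20,-60,20]],"yaw":[0,0,0]}' && python3 -c "
from h import *
i=camera_info('wrist');cv2.imwrite('pics/w1.png',camera('wrist'));import pickle;pickle.dump(i,open('w1.pkl','wb'))
go(.452,.077,.29,14)"
```

```text
time_s: 1.15
tool_pos: [0.4071, -0.2016, 0.3193]
eef_rot: [0.993, 0.122, 0.0, -0.0]
ft_force: [0.3, 0.5, -0.7]
gripper_width: 0.0855
finger_force: 0.0
time_s: 1.65
tool_pos: [0.4466, 0.0141, 0.3108]
eef_rot: [0.993, 0.122, 0.002, 0.001]
ft_force: [0.8, -0.4, 0.7]
gripper_width: 0.0856
finger_force: 0.0
time_s: 1.95
tool_pos: [0.4497, 0.0784, 0.2876]
eef_rot: [0.992, 0.125, -0.002, -0.001]
ft_force: [-0.3, -0.3, -0.1]
gripper_width: 0.0853
finger_force: 0.0
t 2.0 tcp [0.4502 0.0768 0.2885] head 14.2 q6 1.24 delta [ 1.8  0.3 -1.5] yaw 0.2
```

View pics/w1.png

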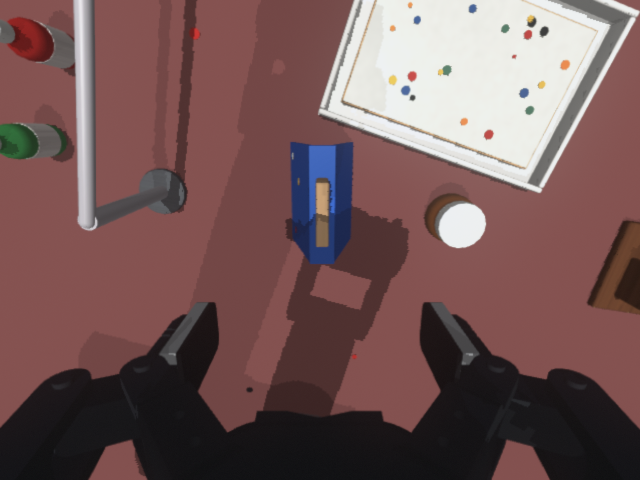

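The wrist picture shows the guard's tab upright at about (322,196) for its top face and the bar from (83,0) to (88,222). The pot is at (460,224) and well clear. The tab runs nearly parallel to the tool's x.

Run:
```python
from h import *
import pickle
np.set_printoptions(precision=4,suppress=True)
i=pickle.load(open('w1.pkl','rb'));im=cv2.imread('pics/w1.png');hsv=cv2.cvtColor(im,cv2.COLOR_BGR2HSV)
m=cv2.inRange(hsv,(8,80,120),(30,255,255))[150:260,300:345]
n,l,s,c=cv2.connectedComponentsWithStats(m);k=1+s[1:,4].argmax();print('tabtop',s[k],c[k]+[300,150])
pts=np.argwhere(l==k)[:,::-1]+[300,150];r=cv2.minAreaRect(pts.astype(np.float32));print(r)
box=cv2.boxPoints(r);W=[plane(ray('w',p,i),.126) for p in box]
print(np.array(W));print('mean',np.mean(W,0))
ctr=box.mean(0)
print('tri tab top mid',tri(ray('w',ctr,i),ray('scene',(352,226.5)),ray('side',(350.5,252))))
g=cv2.inRange(hsv,(0,0,110),(180,60,255))
L=[]
for y in range(5,210,5):
    xs=np.where(g[y,68:110])[0]+68
    if len(xs)>8: L.append(((xs.min()+xs.max())/2,y))
L=np.array(L);p=np.polyfit(L[:,1],L[:,0],1);print('fit',p,np.std(L[:,0]-np.polyval(p,L[:,1])))
a=plane(ray('w',(np.polyval(p,5),5),i),.15);b=plane(ray('w',(np.polyval(p,205),205),i),.15);print('bar',a,b,np.degrees(np.arctan2(*(a-b)[1::-1])))
e=plane(ray('w',(88,222),i),.15);print('bar -x end',e)
# bar height: wrist-plane x side lines: intersect side rays with wrist bar plane
c0,d1=ray('w',(np.polyval(p,5),5),i);_,d2=ray('w',(np.polyval(p,205),205),i);N=np.cross(d1,d2)
for n,q in (('side',(217,316)),('side',(296,319.5)),('side',(375,323)),('scene',(408,300)),('scene',(430,226))):
    c,d=ray(n,q);t=N@(c0-c)/(N@d);print(n,q,c+t*d)
```

```text
tabtop [ 16  33  13  33 374] [321.9893 198.0802]
((322.0, 199.0), (32.0, 12.0), 90.0)
[[0.4804 0.0888 0.126 ]
 [0.483  0.0786 0.126 ]
 [0.4553 0.0713 0.126 ]
 [0.4526 0.0818 0.126 ]]
mean [0.4678 0.0801 0.126 ]
tri tab top mid (array([0.4592, 0.0799, 0.126 ]), np.float64(8.679195270286202))
fit [ 0.0183 81.4396] 0.23264755134706638
bar [0.5625 0.2766 0.15  ] [0.4195 0.2679 0.15  ] 3.5002632317614157
bar -x end [0.4055 0.2649 0.15  ]
side (217, 316) [0.6648 0.2836 0.1489]
side (296, 319.5) [0.5323 0.2748 0.1499]
side (375, 323) [0.4018 0.2668 0.15  ]
scene (408, 300) [0.6734 0.2824 0.1515]
scene (430, 226) [0.4096 0.2693 0.1467]
```

```bash
python3 -c "
from h import *
go(.4526,.0763,.098,14.3)"; python3 -m inch '{"delta_pos":[[1,0,40],[2,0,80],[2,0,120],[2,0,160],[2,0,185]],"yaw":[0,0,0,0,0]}' 50 40; python3 -c "
from h import *
go(.4526,.0763,.098,14.3)"
```

```text
t 2.0 tcp [0.4502 0.0768 0.2885] head 14.2 q6 1.24 delta [  2.6   1.2 190.5] yaw -0.1
time_s: 2.5
tool_pos: [0.4514, 0.075, 0.1019]
eef_rot: [0.993, 0.121, -0.002, -0.0]
ft_force: [-0.2, 0.2, 0.3]
gripper_width: 0.05
finger_force: 0.0
t 2.5 tcp [0.4514 0.075  0.1019] head 13.9 q6 1.24 delta [ 1.5 -1.   3.9] yaw -0.4
```

```bash
python3 -m inch '{"delta_pos":[[0,0,3],[0,0,3],[0,0,3],[0,0,3],[0,0,3]],"yaw":[0,0,0,0,0]}' 0 40;python3 -m inch '{"delta_pos":[[0,0,0],[0,0,0],[0,0,0],[0,0,0],[0,0,0]],"yaw":[0,0,0,0,0]}' ; python3 -m inch '{"delta_pos":[[0,0,-20],[0,0,-50],[0,0,-90],[0,0,-130],[0,0,-160]],"yaw":[0,0,0,0,0]}' ; python3 -c "
from h import *
go(.5365,.275,.25,3.5)"
```

```text
time_s: 3.0
tool_pos: [0.4539, 0.0758, 0.103]
eef_rot: [0.993, 0.122, 0.001, 0.0]
ft_force: [-0.2, 0.7, 2.5]
gripper_width: 0.0108
finger_force: 44.2
time_s: 3.5
tool_pos: [0.4539, 0.0759, 0.1029]
eef_rot: [0.993, 0.122, 0.001, 0.0]
ft_force: [-0.9, 1.4, 5.9]
gripper_width: 0.011
finger_force: 44.9
time_s: 4.0
tool_pos: [0.4529, 0.076, 0.2637]
eef_rot: [0.993, 0.122, 0.001, 0.0]
ft_force: [1.0, 0.2, -2.2]
gripper_width: 0.0113
finger_force: 43.7
t 4.0 tcp [0.4529 0.076  0.2637] head 14.0 q6 1.24 delta [ 129.3 -172.8   13.9] yaw 10.5
```

```bash
python3 -m inch '{"delta_pos":[[25,-33,-10],[50,-66,-20],[75,-99,-25],[100,-132,-25],[120,-160,-25]],"yaw":[2,4,6,8,10]}' ; python3 -m inch '{"delta_pos":[[9,-13,0],[9,-13,0],[9,-13,0],[9,-13,0]],"yaw":[0.5,0.5,0.5,0.5]}'
python3 - <<'E'
from h import *
import pickle
go(.5365,.275,.26,3.5)
i=camera_info('wrist');a=camera('wrist');pickle.dump(i,open('w2.pkl','wb'));b=camera('side');c=camera('scene')
cv2.imwrite('pics/w2.png',a);cv2.imwrite('pics/side2.png',b);cv2.imwrite('pics/scene2.png',c)
cv2.imwrite('pics/c2.png',np.hstack([cv2.resize(a,(400,300)),cv2.resize(c[180:330,300:500],(400,300))]))
E
```

```text
time_s: 4.5
tool_pos: [0.5306, 0.2622, 0.2859]
eef_rot: [0.999, 0.035, -0.0, 0.0]
ft_force: [0.1, -0.0, -2.2]
gripper_width: 0.0109
finger_force: 43.6
time_s: 4.9
tool_pos: [0.5381, 0.273, 0.2862]
eef_rot: [1.0, 0.03, -0.0, 0.0]
ft_force: [-0.4, 0.4, -1.2]
gripper_width: 0.0115
finger_force: 43.7
t 4.9 tcp [0.5381 0.273  0.2862] head 3.5 q6 1.79 delta [-1.5 -2.1 26.2] yaw -0.0
```

View pics/c2.png

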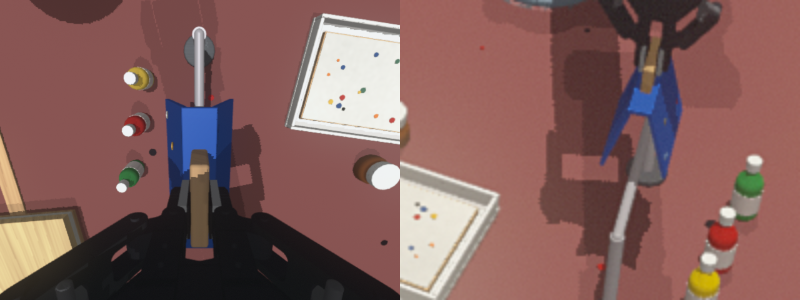

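The guard is held upright directly over the bar and lined up with it; bottles are clear. Now I'll lower it.

```bash
python3 -m inch '{"delta_pos":[[-1,-2,15],[-1,-2,35],[-1,-2,60],[-1,-2,85],[-1,-2,100]],"yaw":[0,0,0,0,0]}' ; python3 -m inch '{"delta_pos":[[0,0,3],[0,0,6],[0,0,8],[0,0,10],[0,0,10]],"yaw":[0,0,0,0,0]}';  python3 -m inch '{"delta_pos":[[0,0,1],[0,0,2],[0,0,3]],"yaw":[0,0,0]}'
```

```text
time_s: 5.55
tool_pos: [0.5358, 0.2752, 0.1831]
eef_rot: [1.0, 0.031, -0.002, 0.001]
ft_force: [0.5, -0.6, -2.2]
gripper_width: 0.011
finger_force: 43.6
time_s: 6.05
tool_pos: [0.5377, 0.2759, 0.1772]
eef_rot: [1.0, 0.031, 0.001, -0.0]
ft_force: [0.6, 0.4, -2.1]
gripper_width: 0.0112
finger_force: 43.6
time_s: 6.35
tool_pos: [0.5375, 0.2758, 0.1736]
eef_rot: [1.0, 0.031, 0.0, -0.0]
ft_force: [0.7, 0.3, -1.8]
gripper_width: 0.011
finger_force: 43.6
```

```bash
python3 -m inch '{"delta_pos":[[0,0,1],[0,0,2],[0,0,3],[0,0,3]],"yaw":[0,0,0,0]}' ; python3 -m inch '{"delta_pos":[[0,0,1],[0,0,2],[0,0,2]],"yaw":[0,0,0]}'
```

```text
time_s: 6.75
tool_pos: [0.5379, 0.2761, 0.173]
eef_rot: [1.0, 0.031, 0.001, -0.0]
ft_force: [-5.9, -1.4, 9.2]
gripper_width: 0.0114
finger_force: 45.3
time_s: 7.05
tool_pos: [0.5382, 0.2762, 0.1729]
eef_rot: [1.0, 0.031, 0.001, -0.0]
ft_force: [-9.9, -3.1, 17.8]
gripper_width: 0.0113
finger_force: 46.5
```

```bash
python3 -m inch '{"delta_pos":[[0,0,-2],[0,0,-3],[0,0,-3]],"yaw":[0,0,0]}' ; python3 -m inch '{"delta_pos":[[0,0,0],[0,0,0],[0,0,0],[0,0,0],[0,0,0]],"yaw":[0,0,0,0,0]}' 45;  python3 -m inch '{"delta_pos":[[0,0,-10],[0,0,-40],[0,0,-80],[0,0,-120],[0,0,-150]],"yaw":[0,0,0,0,0]}'
python3 - <<'E'
from h import *
c=camera('scene');b=camera('side')
cv2.imwrite('pics/c3.png',np.hstack([cv2.resize(b[250:430,200:440],(400,300)),cv2.resize(c[180:330,300:500],(400,300))]))
go(.42,-.3,.33,3)
E
```

```text
time_s: 7.35
tool_pos: [0.5383, 0.2762, 0.173]
eef_rot: [1.0, 0.031, 0.001, -0.0]
ft_force: [-2.5, 0.0, 7.9]
gripper_width: 0.011
finger_force: 45.0
time_s: 7.85
tool_pos: [0.5373, 0.2757, 0.1712]
eef_rot: [1.0, 0.031, -0.0, 0.0]
ft_force: [0.1, 0.5, 0.1]
gripper_width: 0.0451
finger_force: 0.0
time_s: 8.35
tool_pos: [0.538, 0.276, 0.3257]
eef_rot: [1.0, 0.031, 0.002, -0.001]
ft_force: [-0.8, 0.1, 0.2]
gripper_width: 0.0449
finger_force: 0.0
t 8.45 tcp [0.5396 0.2765 0.329 ] head 3.5 q6 1.8 delta [-154.9  568.1   -4.3] yaw 0.5
```

View pics/c3.png

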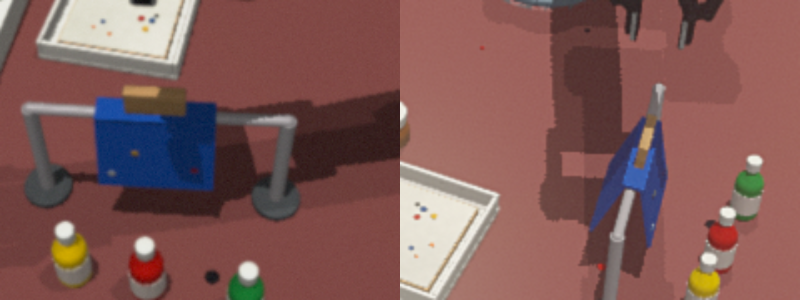

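The guard hangs astride the bar near its middle, upright, and the bottles haven't moved. Next I'll move to the brush.

```bash
python3 -m inch '{"delta_pos":[[-8,40,0],[-16,80,0],[-24,125,0],[-32,170,0],[-42,215,0]],"yaw":[0,0,0,0,0]}';python3 -m inch '{"delta_pos":[[-8,45,0],[-16,90,0],[-24,135,0],[-32,180,0],[-42,220,0]],"yaw":[0,0,0,0,0]}';python3 -m inch '{"delta_pos":[[-8,40,0],[-16,80,0],[-24,120,0],[-40,150,0],[-45,165,0]],"yaw":[0,0,0,0,0]}';python3 -m inch '{"delta_pos":[[0,0,0],[0,0,0],[0,0,0]],"yaw":[0,0,0]}'
python3 - <<'E'
from h import *
import pickle
i=camera_info('wrist');a=camera('wrist');pickle.dump(i,open('w4.pkl','wb'));cv2.imwrite('pics/w4.png',a)
go(.45,-.33,.33,3)
E
```

```text
time_s: 8.95
tool_pos: [0.508, 0.0571, 0.3211]
eef_rot: [1.0, 0.031, -0.0, -0.0]
ft_force: [1.6, -0.8, -0.2]
gripper_width: 0.0447
finger_force: 0.0
time_s: 9.45
tool_pos: [0.4796, -0.1654, 0.3212]
eef_rot: [1.0, 0.03, -0.0, -0.0]
ft_force: [0.3, -0.5, 0.7]
gripper_width: 0.0453
finger_force: 0.0
time_s: 9.95
tool_pos: [0.4443, -0.333, 0.3209]
eef_rot: [1.0, 0.029, -0.001, -0.0]
ft_force: [0.0, 0.0, 0.4]
gripper_width: 0.045
finger_force: 0.0
time_s: 10.25
tool_pos: [0.4461, -0.3297, 0.3216]
eef_rot: [1.0, 0.032, 0.0, -0.0]
ft_force: [-0.4, -0.0, -0.5]
gripper_width: 0.0451
finger_force: 0.0
t 10.3 tcp [ 0.4462 -0.3297  0.3216] head 3.6 q6 0.67 delta [ 3.8  0.5 -8.4] yaw 0.6
```

View pics/w4.png

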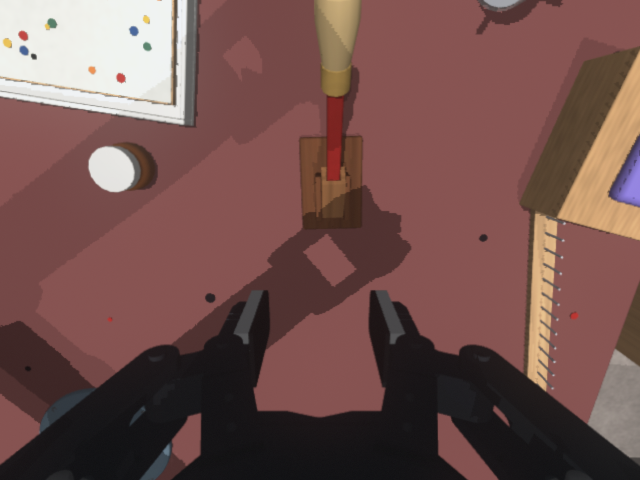

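The wrist shows the brush upright in the picture: ferrule joint at (335,95), handle meeting the sleeve at (333,180).

Run:
```python
from h import *
import pickle
np.set_printoptions(precision=4,suppress=True)
i=pickle.load(open('w4.pkl','rb'))
def red(f,x0,y0,x1,y1):
    h=cv2.cvtColor(cv2.imread(f),cv2.COLOR_BGR2HSV)[y0:y1,x0:x1]
    m=cv2.inRange(h,(0,190,60),(8,255,255))|cv2.inRange(h,(173,190,60),(180,255,255))
    n,l,s,c=cv2.connectedComponentsWithStats(m);k=1+s[1:,4].argmax()
    P=(np.argwhere(l==k)[:,::-1]+[x0,y0]).astype(np.float32)
    vx,vy,cx,cy=cv2.fitLine(P,cv2.DIST_L2,0,.01,.01).ravel();c=np.array([cx,cy]);v=np.array([vx,vy]);t=(P-c)@v
    a,b=np.percentile(t,[1,99]);return c+v*a,c+v*b,len(P)
W=red('pics/w4.png',300,60,370,200);S=red('pics/side0.png',300,110,370,180);C=red('pics/scene0.png',180,195,225,220)
print(W,S,C)
w=[ray('w',p,i) for p in W[:2]];w.sort(key=lambda r:0)
N=np.cross(w[0][1],w[1][1])
for n,E in(('side',S),('scene',C)):
  for p in E[:2]:
    c,d=ray(n,p);print(n,p,c+d*(N@(w[0][0]-c)/(N@d)))
# side+wrist endpoint triangulation
a,b=sorted(W[:2],key=lambda p:p[1]);sa,sb=sorted(S[:2],key=lambda p:p[1]);ca,cb=sorted(C[:2],key=lambda p:p[0])
for u,v,x in((a,sa,ca),(b,sb,cb)): print(tri(ray('w',u,i),ray('side',v)),tri(ray('w',u,i),ray('side',v),ray('scene',x)))
```

```text
(array([330.2303, 168.8619]), array([333.5591, 173.3796]), 13) (array([322.8598, 134.2459]), array([349.6955, 157.4266]), 154) (array([195., 206.]), array([195., 206.]), 1)
side [322.8598 134.2459] [ 0.5467 -0.2902  0.1757]
side [349.6955 157.4266] [ 0.4755 -0.3468  0.0767]
scene [195. 206.] [ 0.0952 -0.657  -0.2916]
scene [195. 206.] [ 0.0952 -0.657  -0.2916]
(array([ 0.521 , -0.3324,  0.1575]), np.float64(29.677771950343153)) (array([ 0.5244, -0.3361,  0.1438]), np.float64(34.163043908043086))
(array([ 0.4771, -0.3442,  0.0781]), np.float64(1.6992130217548826)) (array([ 0.4794, -0.3548,  0.0807]), np.float64(16.999431355277505))
```

Run:
```python
from h import *
import pickle
np.set_printoptions(precision=4,suppress=True)
i=pickle.load(open('w4.pkl','rb'))
h=cv2.cvtColor(cv2.imread('pics/w4.png'),cv2.COLOR_BGR2HSV)
L=[]
for y in range(98,178,3):
    xs=np.where(h[y,318:352,1]>200)[0]+318
    if y%12==2:print(y,xs.min() if len(xs) else 0,xs.max() if len(xs) else 0,h[y,334])
    if 8<len(xs)<20:L.append((y,(xs.min()+xs.max())/2))
L=np.array(L);p=np.polyfit(L[:,0],L[:,1],1);print(len(L),p)
w=[ray('w',(np.polyval(p,y),y),i) for y in (95,180)]
N=np.cross(w[0][1],w[1][1]);out=[]
for q in((322.86,134.25),(349.7,157.43)):
    c,d=ray('side',q);out.append(c+d*(N@(w[0][0]-c)/(N@d)));print(out[-1])
u=out[0]-out[1];print(np.linalg.norm(u),u/np.linalg.norm(u),'heading',np.degrees(np.arctan2(u[1],u[0])),'elev',np.degrees(np.arcsin(u[2]/np.linalg.norm(u))))
print(tri(w[0],ray('side',(322.86,134.25))),tri(w[1],ray('side',(349.7,157.43))))
```

```text
98 0 0 [  1 185 121]
110 0 0 [  1 186 125]
122 0 0 [  1 185 124]
134 0 0 [  1 185 124]
146 0 0 [  1 188 122]
158 0 0 [  1 188 145]
170 0 0 [  1 189 144]Traceback (most recent call last):
  File "<stdin>", line 11, in <module>
IndexError: too many indices for array: array is 1-dimensional, but 2 were indexed
```

Run:
```python
from h import *
import pickle
np.set_printoptions(precision=4,suppress=True)
i=pickle.load(open('w4.pkl','rb'))
h=cv2.cvtColor(cv2.imread('pics/w4.png'),cv2.COLOR_BGR2HSV)
L=[]
for y in range(98,178,3):
    xs=np.where((h[y,318:352,1]>165)&((h[y,318:352,0]<6)|(h[y,318:352,0]>174)))[0]+318
    if 8<len(xs)<22:L.append((y,(xs.min()+xs.max())/2))
L=np.array(L);p=np.polyfit(L[:,0],L[:,1],1);print(len(L),p)
w=[ray('w',(np.polyval(p,y),y),i) for y in (95,180)]
N=np.cross(w[0][1],w[1][1]);out=[]
for q in((322.86,134.25),(349.7,157.43)):
    c,d=ray('side',q);out.append(c+d*(N@(w[0][0]-c)/(N@d)));print(out[-1])
u=out[0]-out[1];print(np.linalg.norm(u),u/np.linalg.norm(u),'heading',np.degrees(np.arctan2(u[1],u[0])),'elev',np.degrees(np.arcsin(u[2]/np.linalg.norm(u))))
print(tri(w[0],ray('side',(322.86,134.25))),tri(w[1],ray('side',(349.7,157.43))))
```

```text
27 [ -0.03   338.2604]
[ 0.551  -0.3372  0.1491]
[ 0.4754 -0.3436  0.0788]
0.103500060650445 [0.7307 0.0617 0.68  ] heading 4.82459443501688 elev 42.84061124150847
(array([ 0.5514, -0.3372,  0.1492]), np.float64(0.40726242681159036)) (array([ 0.4736, -0.3435,  0.0792]), np.float64(1.8655909580745775))
```

```bash
for k in 1 2 3 4; do python3 -m inch '{"delta_pos":[[0,0,0],[0,0,0],[0,0,0],[0,0,0],[0,0,0]],"yaw":[-8.5,-17,-25.5,-34,-42.5]}' >/dev/null;done;python3 -m inch '{"delta_pos":[[0,0,0],[0,0,0],[0,0,0]],"yaw":[-8.5,-11,-11]}'
python3 - <<'E'
from h import *
go(.502,-.3413,.22,4.8);go(.502,-.3413,.0845,4.8)
E
```

```text
time_s: 12.6
tool_pos: [0.4461, -0.33, 0.3217]
eef_rot: [-0.04, 0.999, -0.0, 0.0]
ft_force: [0.1, -0.1, 0.1]
gripper_width: 0.045
finger_force: 0.0
t 12.6 tcp [ 0.4461 -0.33    0.3217] head -175.4 q6 -2.49 delta [-54.8 -15.7 101.7] yaw -0.2
t 12.6 tcp [ 0.4461 -0.33    0.3217] head -175.4 q6 -2.49 delta [-54.8 -15.7 237.2] yaw -0.2
```

```bash
python3 -m inch '{"delta_pos":[[-15,-5,0],[-35,-10,0],[-50,-15,20],[-55,-16,60],[-55,-16,90]],"yaw":[0,0,0,0,0]}';python3 -m inch '{"delta_pos":[[0,0,25],[0,0,60],[0,0,95],[0,0,125],[0,0,140]],"yaw":[0,0,0,0,0]}';python3 -m inch '{"delta_pos":[[0,0,3],[0,0,6],[0,0,6]],"yaw":[0,0,0]}'
python3 - <<'E'
from h import *
go(.502,-.3413,.0845,4.8)
a=camera('side');b=camera('wrist');c=camera('scene')
cv2.imwrite('pics/c5.png',np.vstack([np.hstack([cv2.resize(a[80:230,260:460],(400,300)),cv2.resize(c[150:270,140:300],(400,300))]),np.hstack([cv2.resize(b,(400,300)),np.zeros((300,400,3),np.uint8)])]))
E
```

```text
time_s: 13.1
tool_pos: [0.5024, -0.3416, 0.2297]
eef_rot: [-0.04, 0.999, 0.0, -0.0]
ft_force: [0.2, -0.1, -0.9]
gripper_width: 0.0451
finger_force: 0.0
time_s: 13.6
tool_pos: [0.5007, -0.3406, 0.0884]
eef_rot: [-0.039, 0.999, 0.002, -0.002]
ft_force: [0.2, -0.5, 0.6]
gripper_width: 0.0448
finger_force: 0.0
time_s: 13.9
tool_pos: [0.5026, -0.3432, 0.0871]
eef_rot: [-0.04, 0.999, -0.001, 0.001]
ft_force: [0.1, -0.2, -0.1]
gripper_width: 0.0448
finger_force: 0.0
t 13.9 tcp [ 0.5026 -0.3432  0.0871] head -175.5 q6 -2.44 delta [0.4 2.  2.5] yaw -0.3
```

View pics/c5.png

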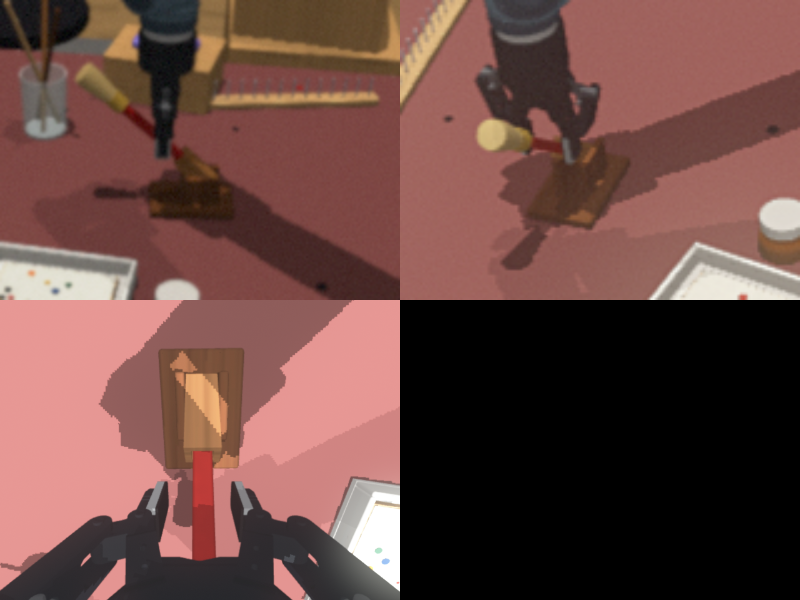

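The open fingers straddle the handle evenly, just above the sleeve mouth, and the head is clear of the gripper body. Now I'll close and draw it out.

```bash
python3 -m inch '{"delta_pos":[[0,1,0],[0,1,0],[0,1,0],[0,1,0],[0,1,0]],"yaw":[0,0,0,0,0]}' 0 60;python3 -m inch '{"delta_pos":[[0,0,0],[-4,0,-4],[-8,0,-8],[-14,0,-14],[-20,0,-20]],"yaw":[0,0,0,0,0]}';python3 -m inch '{"delta_pos":[[-7,0,-7],[-14,0,-14],[-21,0,-21],[-28,0,-28],[-35,0,-35]],"yaw":[0,0,0,0,0]}';python3 -c "
from h import *
c=camera('side');cv2.imwrite('pics/side6.png',c);cv2.imwrite('pics/c6.png',cv2.resize(c[60:210,240:440],(800,600)))"
```

```text
time_s: 14.55
tool_pos: [0.5018, -0.3417, 0.086]
eef_rot: [-0.039, 0.999, -0.0, 0.0]
ft_force: [-1.0, 1.7, 4.3]
gripper_width: 0.0129
finger_force: 59.9
time_s: 15.05
tool_pos: [0.5225, -0.3401, 0.1061]
eef_rot: [-0.039, 0.999, -0.0, 0.001]
ft_force: [0.2, -0.2, -0.4]
gripper_width: 0.0127
finger_force: 59.3
time_s: 15.55
tool_pos: [0.5571, -0.3372, 0.1412]
eef_rot: [-0.04, 0.999, -0.0, 0.0]
ft_force: [-0.1, -0.2, -1.2]
gripper_width: 0.0132
finger_force: 59.3
```

View pics/c6.png

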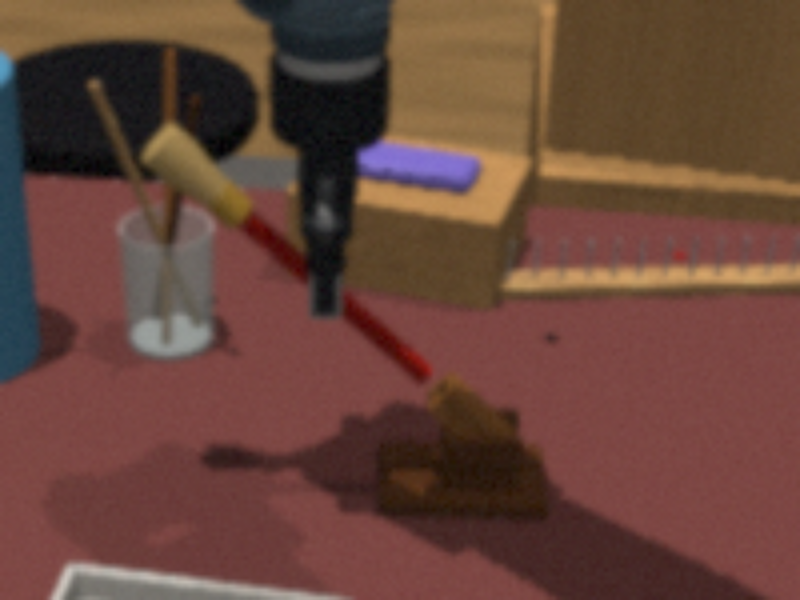

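The brush is clear of the sleeve, still at 45° with its head up. I can only turn the tool about its own axis, so I'll level the brush by pressing its handle down on the tray's fixed rim and letting it pivot in the pads. First the rim and neighbouring objects need locating.

```bash
python3 -m inch '{"delta_pos":[[-6,0,-10],[-12,0,-22],[-16,0,-36],[-16,0,-50],[-16,0,-60]],"yaw":[0,0,0,0,0]}'
python3 - <<'E'
from h import *
import pickle
np.set_printoptions(precision=4,suppress=True)
i=pickle.load(open('w4.pkl','rb'));j=pickle.load(open('w1.pkl','rb'));k=pickle.load(open('w2.pkl','rb'))
for p in ((193,125),(188,0),(0,97)): print('w4 rim',plane(ray('w',p,i),.032))
for p in ((541,191),(322,112),(638,12)): print('w1 rim',plane(ray('w',p,j),.032))
for p in ((316*1.6,15*1.6),(288*1.6,127*1.6)): print('w2 rim',plane(ray('w',p,k),.032))
for n,p in (('scene',(108,270)),('scene',(75,325)),('side',(283,147)),('side',(232,150))): print(n,p,plane(ray(n,p),0.))
go(.62,-.24,.2,90)
E
```

```text
time_s: 16.1
tool_pos: [0.5729, -0.3364, 0.2028]
eef_rot: [-0.04, 0.999, -0.001, 0.001]
ft_force: [0.1, 0.2, -1.2]
gripper_width: 0.0126
finger_force: 59.3
w4 rim [ 0.5192 -0.1763  0.032 ]
w4 rim [ 0.6457 -0.1773  0.032 ]
w4 rim [0.5347 0.0414 0.032 ]
w1 rim [ 0.5214 -0.1656  0.032 ]
w1 rim [0.5423 0.0987 0.032 ]
w1 rim [ 0.7066 -0.1793  0.032 ]
w2 rim [0.726  0.0978 0.032 ]
w2 rim [0.5441 0.1083 0.032 ]
scene (108, 270) [ 0.7134 -0.5208  0.    ]
scene (75, 325) [ 0.9021 -0.4834  0.    ]
side (283, 147) [ 0.6936 -0.5028  0.    ]
side (232, 150) [ 0.8515 -0.4656  0.    ]
t 16.1 tcp [ 0.5729 -0.3364  0.2028] head -175.5 q6 -2.35 delta [-54.6  92.4   2.8] yaw -85.5
```

```bash
python3 -m inch '{"delta_pos":[[-11,16,0],[-22,33,0],[-33,50,0],[-44,66,0],[-54,82,0]],"yaw":[0,8,16,24,32]}';for k in 1; do python3 -m inch '{"delta_pos":[[0,0,0],[0,0,0],[0,0,0],[0,0,0],[0,0,0]],"yaw":[8,16,24,32,40]}';done;python3 -m inch '{"delta_pos":[[0,0,0],[0,0,0],[0,0,0],[0,0,0],[0,0,0]],"yaw":[8,16,22.5,22.5,22.5]}'
python3 - <<'E'
from h import *
go(.62,-.25,.1,90)
E
```

```text
time_s: 16.6
tool_pos: [0.62, -0.248, 0.2]
eef_rot: [0.24, 0.971, 0.0, -0.001]
ft_force: [-0.5, 0.2, -1.0]
gripper_width: 0.0129
finger_force: 59.3
time_s: 17.1
tool_pos: [0.6197, -0.2487, 0.2]
eef_rot: [0.558, 0.83, 0.0, -0.001]
ft_force: [1.2, -0.1, -0.6]
gripper_width: 0.0129
finger_force: 59.3
time_s: 17.6
tool_pos: [0.6197, -0.2492, 0.2002]
eef_rot: [0.706, 0.708, -0.0, -0.0]
ft_force: [-0.0, -0.0, -0.5]
gripper_width: 0.0127
finger_force: 59.3
t 17.6 tcp [ 0.6197 -0.2492  0.2002] head 90.2 q6 -0.56 delta [ -0.8   0.4 100.2] yaw 0.2
```

```bash
python3 -m inch '{"delta_pos":[[18,0,10],[18,0,35],[18,0,65],[18,0,95],[18,0,110]],"yaw":[0,0,0,0,0]}' - 25;python3 -m inch '{"delta_pos":[[0,0,3],[0,0,6],[0,0,9],[0,0,12],[0,0,15]],"yaw":[0,0,0,0,0]}';python3 -m inch '{"delta_pos":[[0,0,3],[0,0,6],[0,0,9],[0,0,12],[0,0,15]],"yaw":[0,0,0,0,0]}'
```

```text
time_s: 18.1
tool_pos: [0.6178, -0.2296, 0.0865]
eef_rot: [0.706, 0.708, -0.001, -0.003]
ft_force: [-0.4, 0.4, -0.8]
gripper_width: 0.0128
finger_force: 59.4
time_s: 18.6
tool_pos: [0.6217, -0.2324, 0.0785]
eef_rot: [0.707, 0.707, 0.001, 0.002]
ft_force: [0.6, 2.1, 4.9]
gripper_width: 0.0126
finger_force: 59.4
time_s: 19.1
tool_pos: [0.6221, -0.2328, 0.0639]
eef_rot: [0.707, 0.707, 0.001, 0.003]
ft_force: [0.7, 1.2, 6.4]
gripper_width: 0.0128
finger_force: 58.9
```

```bash
python3 -m inch '{"delta_pos":[[0,0,3],[0,0,6],[0,0,9],[0,0,12],[0,0,15]],"yaw":[0,0,0,0,0]}';python3 -m inch '{"delta_pos":[[0,0,3],[0,0,6],[0,0,9],[0,0,12],[0,0,15]],"yaw":[0,0,0,0,0]}';python3 -m inch '{"delta_pos":[[0,0,2],[0,0,4],[0,0,6],[0,0,8],[0,0,8]],"yaw":[0,0,0,0,0]}'
python3 - <<'E'
from h import *
c=camera('side');b=camera('scene');cv2.imwrite('pics/side7.png',c);cv2.imwrite('pics/c7.png',np.hstack([cv2.resize(c[90:240,240:440],(400,300)),cv2.resize(b[150:330,130:370],(400,300))]))
E
```

```text
time_s: 19.6
tool_pos: [0.6224, -0.2334, 0.0492]
eef_rot: [0.707, 0.707, 0.001, 0.003]
ft_force: [0.8, -0.6, 7.5]
gripper_width: 0.0129
finger_force: 58.4
time_s: 20.1
tool_pos: [0.6226, -0.2341, 0.0345]
eef_rot: [0.707, 0.707, 0.001, 0.004]
ft_force: [0.7, -2.5, 6.5]
gripper_width: 0.0128
finger_force: 58.3
time_s: 20.6
tool_pos: [0.6226, -0.2344, 0.0264]
eef_rot: [0.707, 0.707, 0.001, 0.004]
ft_force: [0.7, -2.6, 7.1]
gripper_width: 0.0128
finger_force: 58.5
```

View pics/c7.png

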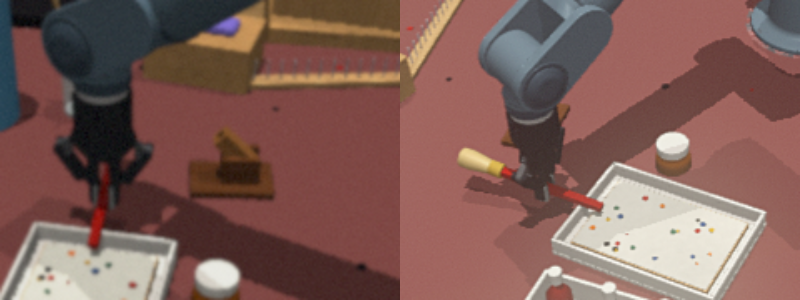

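The handle rests on the rim and is nearly level, foot over the panel, with nothing disturbed. I'll go a few mm further.

```bash
python3 -m inch '{"delta_pos":[[0,0,2],[0,0,4],[0,0,6],[0,0,8],[0,0,8]],"yaw":[0,0,0,0,0]}';python3 -m inch '{"delta_pos":[[0,0,-10],[0,0,-40],[0,0,-80],[0,0,-120],[0,0,-165]],"yaw":[0,0,0,0,0]}';python3 -m inch '{"delta_pos":[[0,0,0],[0,0,0],[0,0,0]],"yaw":[0,0,0]}'
python3 - <<'E'
from h import *
import pickle
c=camera('side');b=camera('scene');cv2.imwrite('pics/side8.png',c);cv2.imwrite('pics/scene8.png',b);cv2.imwrite('pics/c8.png',np.hstack([cv2.resize(c[30:180,200:400],(400,300)),cv2.resize(b[120:240,150:310],(400,300))]))
go(.62,-.23,.2,90)
E
```

```text
time_s: 21.2
tool_pos: [0.6228, -0.2348, 0.0186]
eef_rot: [0.707, 0.707, 0.001, 0.004]
ft_force: [-0.6, -3.3, 7.0]
gripper_width: 0.0129
finger_force: 59.2
time_s: 21.7
tool_pos: [0.6191, -0.2315, 0.1811]
eef_rot: [0.707, 0.707, -0.0, -0.001]
ft_force: [0.8, 0.2, -0.3]
gripper_width: 0.0131
finger_force: 58.1
time_s: 22.0
tool_pos: [0.6188, -0.2314, 0.1781]
eef_rot: [0.707, 0.707, -0.0, -0.001]
ft_force: [-1.3, -0.2, -1.5]
gripper_width: 0.0131
finger_force: 58.2
t 22.1 tcp [ 0.6186 -0.2313  0.1773] head 90.0 q6 -0.53 delta [  1.3   1.3 -22.7] yaw 0.0
```

View pics/c8.png

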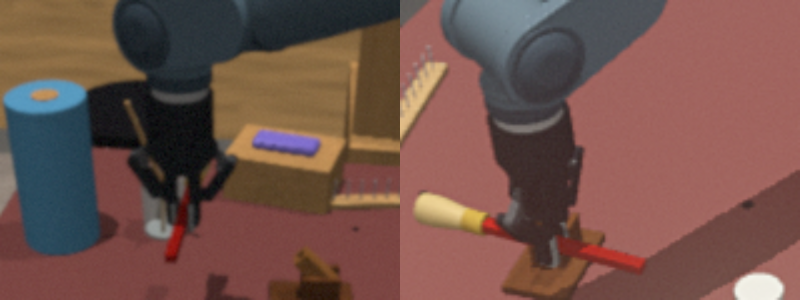

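The brush now looks roughly level; the foot is at scene (247,226) and side (285,158), the head end at scene (159,203). I'll compute the tilt.

Run:
```python
from h import *
f=tri(ray('scene',(247,226)),ray('side',(285.5,157)));print(f)
P=[]
for p in ((247,226),(158.8,202.8)):
    c,d=ray('scene',p);P.append(c+d*(.619-c[0])/d[0]);print(P[-1])
u=P[1]-P[0];print(np.linalg.norm(u),np.degrees(np.arctan2(u[2],-u[1])))
go(.62,-.04,.19,0)
```

```text
(array([ 0.61713739, -0.1334405 ,  0.19776564]), np.float64(2.228089344956765))
[ 0.619      -0.1316522   0.19709323]
[ 0.619      -0.37649521  0.20006135]
0.244860995466636 0.694536806675123
t 22.1 tcp [ 0.6186 -0.2313  0.1773] head 90.0 q6 -0.53 delta [191.3   1.4 -12.3] yaw -90.0
```

```bash
python3 -m inch '{"delta_pos":[[30,0,0],[70,0,0],[110,0,0],[150,0,0],[190,0,0]],"yaw":[0,0,0,0,0]}';python3 -m inch '{"delta_pos":[[30,0,0],[55,0,0],[70,0,0],[79,0,0],[79,0,0]],"yaw":[0,0,0,0,0]}';python3 -m inch '{"delta_pos":[[0,0,0],[0,0,0],[0,0,0],[0,0,0],[0,0,0]],"yaw":[0,0,0,0,0]}'
python3 - <<'E'
from h import *
c=camera('side');b=camera('scene');cv2.imwrite('pics/c9.png',np.hstack([cv2.resize(c,(400,300)),cv2.resize(b[150:390,170:490],(400,300))]))
go(.62,.04,.18,90);print(get_obs()['dq'].round(3))
E
```

```text
time_s: 22.6
tool_pos: [0.6186, -0.0403, 0.1778]
eef_rot: [0.707, 0.707, -0.001, -0.001]
ft_force: [-0.2, -0.3, -0.3]
gripper_width: 0.0128
finger_force: 58.1
time_s: 23.1
tool_pos: [0.6193, 0.0375, 0.1789]
eef_rot: [0.707, 0.708, -0.0, -0.0]
ft_force: [-0.8, -0.4, -0.4]
gripper_width: 0.0127
finger_force: 58.1
time_s: 23.6
tool_pos: [0.6196, 0.0366, 0.1796]
eef_rot: [0.707, 0.707, 0.0, 0.0]
ft_force: [0.5, -0.5, -0.8]
gripper_width: 0.0129
finger_force: 58.1
t 23.7 tcp [0.6196 0.0369 0.1796] head 90.0 q6 -0.12 delta [ 3.1  0.4 -0.4] yaw 0.0
[ 0.002  0.001  0.001  0.002 -0.001  0.   ]
```

View pics/c9.png

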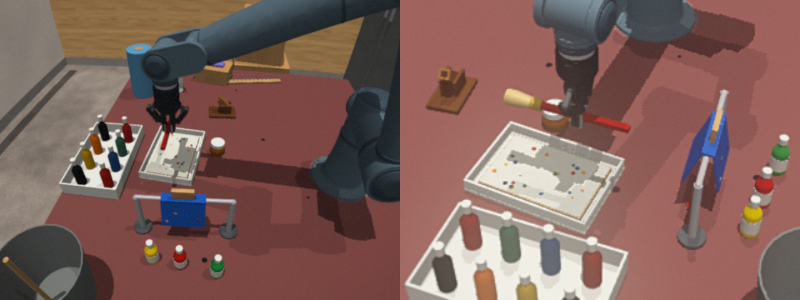

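The brush is held still and level with its head over the panel. The guard hangs on the rail, and the bottles and pot haven't moved.

```bash
python3 -c "
from cell import sign_off
print(sign_off())"
```

```text
the job is handed in; nothing more can be done
None
```

I handed the job in at about 24 s, and no verdict came back: the guard hangs let go near the middle of the rail, and the brush is gripped level about 0.20 m up with its head over the panel; the bottles and pot look unmoved in the last pictures.

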